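# Re-set a microscope's focus stop

## Robot

A 6-joint arm with a two-finger parallel gripper is mounted at the origin on the work surface. World frame = base frame: x ahead of the robot, y to its left, z up, the work surface at z = 0. Lengths are in m, angles in rad, forces in N, time in s.
With the tool pointing down it reaches from about 0.375 to 0.925 m from the base axis. Payload 5.7 kg.
Tool frame: the origin (TCP) lies at the very end of the fingers, on their centre line; the grasp point (between the pads) lies 19 mm behind it; z points along the fingers, y is the line along which they close (so a half turn about z gives the same grasp; the last joint's range is limited). The gripper opens to 85 mm and grips with 20 to 120 N. Pads are 22 mm wide; open, the fingers measure 114 mm over their backs; the gripper's body (76 mm by 85 mm) begins 54 mm behind the grasp point. The pads swing forward as they close: fully open they stand 13 mm farther back than shut.
Start: joints at [1.188, 0.359, 1.51, -0, 1.272, -0.115], TCP at [0.159, 0.579, 0.231] pointing down, gripper open.
Joint ranges: [-2.97, 2.97], [-1.01, 2.36], [0.21, 2.38], [-0.96, 4.11], [0.2, 2.71], [-2.98, 2.98]. Speed limits (rad/s): [2.39, 2.39, 3.14, 3.14, 3.14, 3.14].

## Interface

Orientations are given as a unit quaternion [x, y, z, w].
In Python, from plant import manip, vision, order gives the robot as it stands.
- The arm moves only by the tool arm_command, never from a script. Its argument "rows" is a list of rows, each an object with "slide": the shift along the tool's x, y, z in units of 60 mm (1.0 is 60 mm), a list of three; "twist": the turn, a rotation vector about the tool's x, y, z in units of 6 degrees (1.0 is 6 degrees), a list of three; "jaw": the opening, from -1 (shut) to 1 (fully open). A call has exactly 10 rows; each row is the pose to reach, as a shift and turn from the pose commanded when the call began, along the tool's axes at that moment; what a row does not reach only later rows make up. A row lasts 1/8 s, in which the tool goes at most 62.5 mm and 10.7 degrees, less where a joint would pass 70% of its speed; a pose out of reach is approached as far as the arm can. A call with a gripper value outside its range is refused whole. The fingers move at their own pace and stop on an object; "grip_force" is the grip in N (left out, the last holds). Time passes only in rows, so rows that repeat a pose let the fingers close, or fill a call up. It gives the time, the measured TCP pose, the force, the opening and the grip force at its end, in the units of the state.
- manip.read_state(): the state, without advancing time (a new reading comes with each control period).
- vision.capture(name): name is "scene" or "top" or "wrist"; returns the picture (420x560x3 uint8, red, green, blue); there is no depth.
- vision.camera_model(name): a dict with "K" (3x3 intrinsics, pixels), "dist_coeffs" ([k1, k2, p1, p2, k3] as OpenCV has them; the pictures are not rectified), "world_to_cam" (4x4, takes a point from world to camera coordinates). Camera axes: x right, y down, z forward; pixel columns grow to the right and rows downward; lengths in m; the calibration is good to about 2 mm. A picture is of the moment at which its call begins: read the wrist's pose just before it. camera_model takes no time and is no camera call; for the wrist camera it gives the pose at the moment of the call.
- order.finish_job(): hands the job in; it is judged then, once.
Trained networks look in the newest picture that a camera, given by its name, has taken for a name from the list of things; names that differ only in an ending like _2 or _b are one class to them, and where a whole thing is asked for, a point or a joint stands for the part that bears it (a point fixed in the world has none). Each returns a list of dicts, best first, with "p" (0 to 1); they miss things now and then, are a little off and sometimes report something else, mostly with a low value. They report only what shows in the picture. A call takes as long as a camera call.
- vision.trace(camera, query): "region" (420x560 bool, what is visible of it).
- vision.spot_point(camera, query): "point" ([x, y, z] in m, in world coordinates, good to about 4 mm: a listed point, or the origin of a listed thing).
The state is a dict: "time": time; "joint_positions": joint angles; "qd": joint speeds; "joint_torque": joint torques, N m; "tcp_pos": TCP position; "eef_rot": TCP orientation; "ft_force": force on the tool from outside, world axes, zero at the start; "wrist_torque": the same for the moment, N m; "opening": opening from 0.0 (shut) to 1.0 (fully open); "grip_force": force on a finger pad.
Only numpy, scipy, OpenCV 4.12 (cv2) and the standard library are available. Lean on these libraries where they do the work, as an engineer would, in place of code of your own. Each camera call takes 0.05 s, during which the arm holds its last target. There are 200 camera calls.

## Task

Re-set the focus stop on the microscope foot: the jam nut may have worked slack, so swing its lever well open (counterclockwise, a good 45 degrees), then turn the stop screw counterclockwise by its bar until its pointed end lines up with the fin of the setting ring, then swing the nut's lever back clockwise until it is firmly tight again, with about 10 N of push at its post and by no means over 15 N. Leave the setting ring and the things around where they are, and let go at the end.

Things in the scene. Friction and masses are not known exactly. Their poses are not given: they have to be found in the camera images.
- foot: cream cast foot of a bench microscope, 260 x 170 x 22 mm, fixed to the table; origin on the underside on the vertical axis shared by stop screw, jam nut and setting ring; x runs to the foot's far end, where a low block stands; z up
- stop_screw: steel stop screw, turning on a fixed height; its head is an upright bar 44 mm long (its x), 14 mm thick (its y), 66 to 96 mm above the table, with a tapered point out to 47 mm from the axis on its +x side. Origin on the axis at table height. It turns against about 0.45 N m; the fin lies 0.45 to 1.2 rad counterclockwise (from above) of its point
- screw_grip (a point): grip point in the middle of the stop screw's bar, on the axis, 83 mm above the table
- nut_post (a point): middle of the upright round black post on the jam nut's lever: 16 mm in diameter, 51 to 85 mm above the table, this point at 74 mm, 80 mm from the axis. Counterclockwise (from above) loosens it, to a stop 1.3 rad from tight. As found it is snug or up to 0.2 rad slack. Loose it turns with 2 to 4 N at the post; then the push rises steeply, within 3 mm: from 7.5 N it stays tight, 19 N is too much
- washer_edge (a point): centre of the top face of the thin brass lock washer under the jam nut's hub (hub 52 mm across, top at 58 mm), 35.3 mm above the table and hardly seen; a tight nut squeezes it down by 0.07 to 0.37 mm, too little to be measured. The washer creeps round with the stop screw and takes the nut along, so the nut gets tight at another place than before
- set_ring: flat aluminium setting ring round the screw on the foot, 84 mm across; origin on the axis; x points to its fin; stiff, not to be turned
- ring_fin (a point): top of the upright fin of the setting ring, 62 mm from the axis, 39 mm above the table; the fin is 16 mm long, 4 mm thick
- objective: spare steel objective, 24 mm across, 42 mm tall, standing on the foot; a bystander, origin under its centre
- slide_box: grey and black slide box, 102 x 87 x 31 mm; a bystander, origin under its centre
- oil_bottle: small amber oil bottle, 26 mm across, 58 mm tall; a bystander, origin under its centre
- petri_dish: open glass dish, 88 mm across, 15 mm tall; a bystander, origin under its centre
- screwdriver: screwdriver, 150 mm long, lying on the table; a bystander
- eyepiece: black eyepiece, 34 mm across, 45 mm tall; a bystander, origin under its centre

How it is judged:
On the way, in this order (a step that is already met when the one before it is completed fails the run):
1. the jam nut is swung well open, by about 0.6 rad from tight (post 6 mm past the axis towards the foot's far end) (x of nut_post in the frame of foot above 0.006 m), for 0.2 s.
2. with the nut still loose, the bar of the stop screw is in line with the fin within 0.12 rad (angle between the x axis of stop_screw and the x axis of set_ring, either way round below 0.12 rad and x of nut_post in the frame of foot above 0 m), for 0.2 s.
3. the jam nut is pressed tight against the washer again (washer squeezed by more than 0.07 mm) (z of washer_edge in the frame of foot below 0.03523 m), for 0.2 s.
At the end, for the whole second after the job is handed in: the bar of the stop screw is in line with the fin within 0.12 rad and at rest, and the jam nut stays tight: the washer under it stays squeezed by more than 0.07 mm (reached with about 7.5 N or more of push at the post) (angle between the x axis of stop_screw and the x axis of set_ring, either way round below 0.12 rad and z of washer_edge in the frame of foot below 0.03523 m and linear speed of stop_screw below 0.02 m/s and angular speed of stop_screw below 0.1 rad/s); the robot touches nothing.
It fails at once if the jam nut is overtightened: the washer under it is squeezed by more than 0.375 mm (about 19 N of push at the post) (z of washer_edge in the frame of foot below 0.034925 m).
It fails at once if the setting ring is turned (fin moved by more than 4 mm) (distance of ring_fin from where it was at the start of the episode above 0.004 m).
It fails at once if a thing standing around is moved by more than 25 mm (distance of any of objective, slide_box, oil_bottle, petri_dish, screwdriver, eyepiece from where it was at the start of the episode above 0.025 m).
It also fails if it takes over 72 s, if anything falls off the work surface, if the arm or the gripper's body presses on something with over 40 N, if the wrist force passes 120 N, or if a joint passes its speed limit or range.

## Working session

There is one attempt and no reset: what is moved stays moved. The work goes in short steps, Python scripts to look and compute and a tool call to move; the robot and the scene stay as the last step left them, time stands still between calls to the robot, and variables do not carry over. Pictures are saved under pics/ and viewed, at most 10 in all, crops included, and the job is handed in when it is done.

Besides the shell and the picture viewer there is one more tool, called after "Call:" by a JSON object that holds its "api" and its "payload", one argument or row to a line. arm_command: Moves the arm, as the interface text tells. Its arguments: {"type":"object","properties":{"rows":{"type":"array","items":{"type":"object","properties":{"slide":{"type":"array","items":{"type":"number"}},"twist":{"type":"array","items":{"type":"number"}},"jaw":{"type":"number"}}}},"grip_force":{"type":"number"}},"required":["rows"]}

```bash
mkdir -p pics; ls
cat > h.py <<'E'
import numpy as np, cv2
from plant import manip, vision, order
from scipy.spatial.transform import Rotation as R
def cap(c,name=None):
    im=vision.capture(c)
    if name: cv2.imwrite('pics/'+name,im[:,:,::-1])
    return im
def ray_z(cam,uv,z,m=None):
    m=m or vision.camera_model(cam)
    K=np.array(m['K']);d=np.array(m['dist_coeffs']);T=np.array(m['world_to_cam'])
    p=cv2.undistortPoints(np.array(uv,float).reshape(-1,1,2),K,d).reshape(-1,2)
    r=np.c_[p,np.ones(len(p))]@T[:3,:3]; c=-T[:3,:3].T@T[:3,3]
    return c+r*((z-c[2])/r[:,2])[:,None]
def spot(c,q):
    return [(round(o['p'],2),np.round(o['point'],4).tolist()) for o in vision.spot_point(c,q)[:2]]
E
python3 - <<'E'
from h import *
s=manip.read_state();print(s)
a=cap('top','top1.png')
for q in ['foot','stop_screw','screw_grip','nut_post','ring_fin','set_ring','objective','slide_box','oil_bottle','petri_dish','screwdriver','eyepiece']: print(q,spot('top',q))
b=cap('scene','scene1.png')
for q in ['foot','stop_screw','screw_grip','nut_post','ring_fin','objective','oil_bottle','eyepiece']: print(q,spot('scene',q))
cv2.imwrite('pics/both.png',cv2.resize(np.hstack([a,b])[:,:,::-1],(800,300)))
E
```

```text
pics
{'time': 0.0, 'joint_positions': array([ 1.18791640e+00,  3.59495330e-01,  1.51143819e+00, -1.19782104e-05,
        1.27251182e+00, -1.15102278e-01]), 'qd': array([ 0.00036109, -0.00192222, -0.00011202, -0.00037704, -0.00042946,
       -0.00020223]), 'joint_torque': array([ 2.10553776e-04, -5.27619052e+01, -2.78621221e+01, -3.60342628e-04,
        1.31704347e-02, -6.20146835e-06]), 'tcp_pos': array([0.15850789, 0.57797183, 0.23045716]), 'eef_rot': array([ 1.33487356e-01,  9.91050083e-01, -8.99186122e-04, -2.22728716e-04]), 'ft_force': array([0.09401111, 0.01663926, 0.21766391]), 'wrist_torque': array([0.01744387, 0.02195089, 0.0143578 ]), 'grip_force': 0.0, 'opening': 0.9992360930067328}
foot []
stop_screw [(0.62, [0.5541, -0.0547, 0.0003])]
screw_grip [(0.63, [0.5559, -0.054, 0.0777])]
nut_post [(0.7, [0.5122, -0.1233, 0.0756]), (0.56, [0.5548, -0.053, 0.0014])]
ring_fin [(0.97, [0.5613, 0.0056, 0.038]), (0.7, [0.5545, -0.0544, 0.0804])]
set_ring [(0.42, [0.5679, -0.3143, -0.0011])]
objective [(0.53, [0.6768, -0.013, 0.0223])]
slide_box [(0.91, [0.5958, 0.1057, -0.0025]), (0.41, [0.5497, -0.2026, -0.0019])]
oil_bottle [(0.43, [0.7132, 0.117, -0.0004])]
petri_dish [(0.77, [0.5506, -0.2053, -0.0026]), (0.2, [0.7132, 0.1147, -0.0003])]
screwdriver [(0.85, [0.7003, -0.2083, -0.0029])]
eyepiece [(0.75, [0.5664, -0.3155, 0.0001])]
foot [(0.73, [0.5568, -0.0569, 0.0018])]
stop_screw [(0.95, [0.5526, -0.0536, -0.0071])]
screw_grip [(0.65, [0.5498, -0.0523, 0.0855])]
nut_post [(0.97, [0.5101, -0.1196, 0.0758])]
ring_fin [(0.57, [0.5575, 0.0098, 0.046])]
objective [(0.49, [0.6748, -0.0107, 0.0217])]
oil_bottle [(0.51, [0.7066, 0.1159, 0.0011]), (0.18, [0.5079, -0.1216, 0.0762])]
eyepiece [(0.81, [0.5723, -0.3132, 0.0043])]
```

View pics/top1.png

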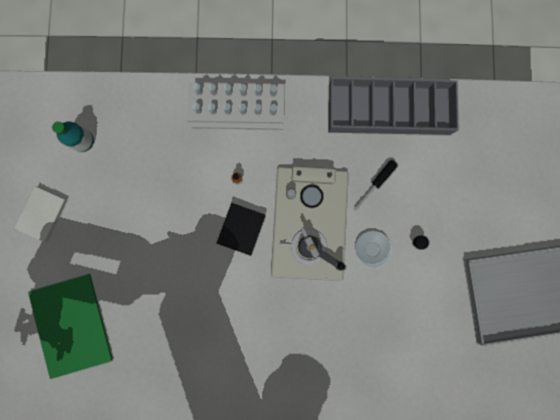

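View pics/scene1.png

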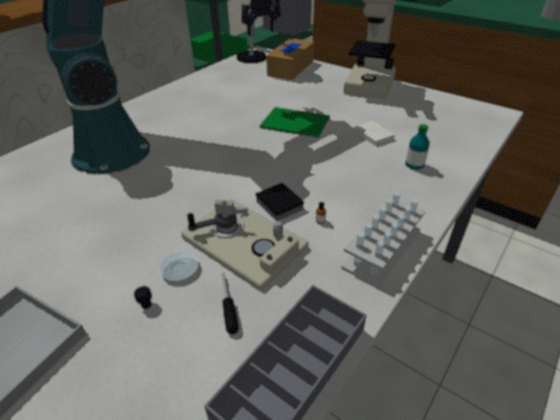

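The top view shows the foot with its long axis along +x (image up). The hub is at about (310,247), the black post at (341,266), and the fin to the left at (285,242). I'll bring the wrist camera over for a closer look.

```bash
cat >> h.py <<'E'
def go(target,yaw=None):
    """yaw: world angle (deg) of tool y, tool down. prints slide/twist units from measured pose"""
    s=manip.read_state();r=R.from_quat(s['eef_rot']);M=r.as_matrix()
    y0=np.degrees(np.arctan2(M[1,1],M[0,1]))
    if yaw is None: yaw=y0
    c,sn=np.cos(np.radians(yaw)),np.sin(np.radians(yaw))
    G=np.c_[[-sn,c,0],[c,sn,0],[0,0,-1]]
    G[:,0]=np.cross(G[:,1],G[:,2])
    d=M.T@(np.array(target)-s['tcp_pos'])/.06
    t=(r.inv()*R.from_matrix(G)).as_rotvec(degrees=True)/6
    print('pos',s['tcp_pos'].round(4),'yaw',y0.round(1),'F',s['ft_force'].round(1),'t',round(s['time'],2),'slide',d.round(3),'twist',t.round(3))
E
python3 - <<'E'
from h import *
T=np.array(vision.camera_model('wrist')['world_to_cam']);s=manip.read_state()
c=-T[:3,:3].T@T[:3,3];M=R.from_quat(s['eef_rot']).as_matrix()
print('cam in tool',M.T@(c-s['tcp_pos']),'axis in tool',M.T@T[2,:3])
go([0.52,-0.054,0.25],90)
go([0.52,-0.054,0.25],70)
E
```

```text
cam in tool [ 0.07851831  0.00102223 -0.14201497] axis in tool [-0.30524145  0.00110904  0.95227435]
pos [0.1588 0.5786 0.2313] yaw 74.7 F [ 1.1 -0.8  0. ] t 1.1 slide [-8.596 -8.574 -0.312] twist [-1.000e-03 -0.000e+00 -2.558e+00]
pos [0.1588 0.5786 0.2313] yaw 74.7 F [ 1.1 -0.8  0. ] t 1.1 slide [-8.596 -8.574 -0.312] twist [-0.001 -0.     0.775]
```

Call:
{"api": "arm_command", "payload": {
  "rows": [
    {"slide": [-0.9, -0.85, -0.05], "twist": [0, 0, -0.3]},
    {"slide": [-1.75, -1.7, -0.1], "twist": [0, 0, -0.6]},
    {"slide": [-2.6, -2.55, -0.15], "twist": [0, 0, -0.9]},
    {"slide": [-3.45, -3.4, -0.2], "twist": [0, 0, -1.2]},
    {"slide": [-4.3, -4.25, -0.25], "twist": [0, 0, -1.5]},
    {"slide": [-5.15, -5.1, -0.3], "twist": [0, 0, -1.8]},
    {"slide": [-6.0, -5.95, -0.3], "twist": [0, 0, -2.1]},
    {"slide": [-6.8, -6.8, -0.3], "twist": [0, 0, -2.4]},
    {"slide": [-7.6, -7.6, -0.3], "twist": [0, 0, -2.5]},
    {"slide": [-8.4, -8.57, -0.3], "twist": [0, 0, -2.56]}
  ]
}}

```text
$.rows[0]: bad value
```

Run:
```python
from h import *
go([0.51,-0.06,0.25],90)
```

```text
pos [0.1588 0.5786 0.2313] yaw 74.7 F [ 1.1 -0.8  0. ] t 1.1 slide [-8.462 -8.714 -0.311] twist [-1.000e-03 -0.000e+00 -2.558e+00]
```

Call:
{"api": "arm_command", "payload": {
  "rows": [
    {"slide": [-0.9, -0.85, -0.05], "twist": [0, 0, -0.3], "jaw": 1},
    {"slide": [-1.75, -1.7, -0.1], "twist": [0, 0, -0.6], "jaw": 1},
    {"slide": [-2.6, -2.55, -0.15], "twist": [0, 0, -0.9], "jaw": 1},
    {"slide": [-3.45, -3.4, -0.2], "twist": [0, 0, -1.2], "jaw": 1},
    {"slide": [-4.3, -4.25, -0.25], "twist": [0, 0, -1.5], "jaw": 1},
    {"slide": [-5.15, -5.1, -0.3], "twist": [0, 0, -1.8], "jaw": 1},
    {"slide": [-6.0, -5.95, -0.3], "twist": [0, 0, -2.1], "jaw": 1},
    {"slide": [-6.8, -6.8, -0.3], "twist": [0, 0, -2.4], "jaw": 1},
    {"slide": [-7.6, -7.6, -0.3], "twist": [0, 0, -2.5], "jaw": 1},
    {"slide": [-8.4, -8.7, -0.3], "twist": [0, 0, -2.56], "jaw": 1}
  ]
}}

```text
time: 2.35
tcp_pos: [0.465, 0.0318, 0.2494]
eef_rot: [-0.0, 1.0, 0.0, 0.001]
ft_force: [1.1, 0.2, 0.3]
opening: 0.995
grip_force: 0.0
```

Run:
```python
from h import *
go([0.51,-0.06,0.25],90)
```

```text
pos [0.465  0.0318 0.2494] yaw 90.0 F [1.1 0.2 0.3] t 2.35 slide [-0.749 -1.53  -0.008] twist [0.001 0.013 0.003]
```

Call:
{"api": "arm_command", "payload": {
  "rows": [
    {"slide": [-0.4, -0.8, 0], "twist": [0, 0, 0], "jaw": 0},
    {"slide": [-0.75, -1.53, 0], "twist": [0, 0, 0], "jaw": 0},
    {"slide": [-0.75, -1.53, 0], "twist": [0, 0, 0], "jaw": 0},
    {"slide": [-0.75, -1.53, 0], "twist": [0, 0, 0], "jaw": 0},
    {"slide": [-0.75, -1.53, 0], "twist": [0, 0, 0], "jaw": 0},
    {"slide": [-0.75, -1.53, 0], "twist": [0, 0, 0], "jaw": 0},
    {"slide": [-0.75, -1.53, 0], "twist": [0, 0, 0], "jaw": 0},
    {"slide": [-0.75, -1.53, 0], "twist": [0, 0, 0], "jaw": 0},
    {"slide": [-0.75, -1.53, 0], "twist": [0, 0, 0], "jaw": 0},
    {"slide": [-0.75, -1.53, 0], "twist": [0, 0, 0], "jaw": 0}
  ]
}}

```text
time: 3.6
tcp_pos: [0.5089, -0.058, 0.2491]
eef_rot: [-0.0, 1.0, -0.0, -0.0]
ft_force: [0.1, -0.4, -0.6]
opening: 0.502
grip_force: 0.0
```

Run:
```python
from h import *
go([0.51,-0.06,0.25],90)
a=cap('wrist','w1.png')
for q in ['foot','stop_screw','screw_grip','nut_post','ring_fin','set_ring','objective','washer_edge']: print(q,spot('wrist',q))
cv2.imwrite('pics/w1b.png',cv2.resize(a,(800,600))[:,:,::-1])
```

```text
pos [ 0.5089 -0.058   0.2491] yaw 90.0 F [ 0.1 -0.4 -0.6] t 3.6 slide [-0.018 -0.033 -0.016] twist [-0.001 -0.     0.003]
foot [(0.75, [0.5561, -0.0564, 0.0017])]
stop_screw [(0.8, [0.5534, -0.052, 0.002]), (0.64, [0.5528, -0.0516, 0.0811])]
screw_grip [(0.79, [0.5515, -0.0535, 0.0825])]
nut_post [(0.73, [0.5135, -0.1248, 0.0695])]
ring_fin [(0.58, [0.5564, 0.0029, 0.0409])]
set_ring []
objective [(0.83, [0.6748, -0.0079, 0.0227]), (0.46, [0.5934, 0.1048, 0.0035])]
washer_edge []
```

View pics/w1b.png

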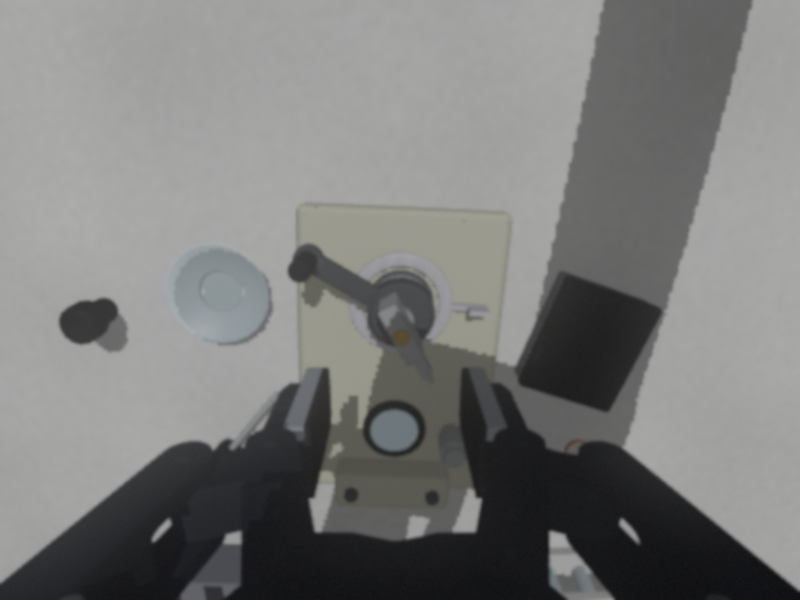

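Run:
```python
from h import *
m=vision.camera_model('wrist');k=1.42857
def P(u,v,z): return ray_z('wrist',[[u/k,v/k]],z,m)[0].round(4)
tip=P(432,379,.081);mark=P(400,338,.096);fin=P(474,312,.039);fin0=P(455,307,.024);hub=P(400,303,.058);post=P(302,266,.085)
print('tip',tip,'mark',mark,'fin',fin,fin0,'hub',hub,'post',post,'ringc',P(400,303,.026))
e=[P(300,206,.022),P(508,213,.022)];d=e[1]-e[0];print(e,'foot x ang',np.degrees(np.arctan2(d[1],d[0]))-90)
c=np.array([.5545,-.0535])
for n,p in [('tip',tip),('fin',fin),('post',post)]:
  v=p[:2]-c;print(n,np.hypot(*v),np.degrees(np.arctan2(v[1],v[0])))
```

```text
tip [ 0.5925 -0.0297  0.081 ] mark [ 0.5542 -0.0531  0.096 ] fin [0.5562 0.0053 0.039 ] [ 0.5573 -0.0077  0.024 ] hub [ 0.5425 -0.0527  0.058 ] post [ 0.5077 -0.1176  0.085 ] ringc [ 0.5532 -0.0523  0.026 ]
[array([ 0.4763, -0.129 ,  0.022 ]), array([0.4815, 0.0306, 0.022 ])] foot x ang -1.8661196433229463
tip 0.0448379303715058 32.05956359809288
fin 0.05882456969668371 88.3439506837243
post 0.07936655466882757 -126.13352570368936
```

The bar points to about 32° and the fin to about 88° from the axis at (0.554,-0.053). The post is at about -126° on a radius of 79 mm. These figures agree with the sizes given. Next I move above the post and turn the tool so the jaws close tangentially.

Call:
{"api": "arm_command", "payload": {
  "rows": [
    {"slide": [0, -0.1, 0.2], "twist": [0, 0, 1.7], "jaw": 0},
    {"slide": [0, -0.2, 0.4], "twist": [0, 0, 3.4], "jaw": 0},
    {"slide": [0, -0.3, 0.6], "twist": [0, 0, 5.1], "jaw": 0},
    {"slide": [0, -0.4, 0.8], "twist": [0, 0, 6.8], "jaw": 0},
    {"slide": [0, -0.5, 1.0], "twist": [0, 0, 8.5], "jaw": 0},
    {"slide": [0, -0.6, 1.2], "twist": [0, 0, 10.2], "jaw": 0},
    {"slide": [0, -0.7, 1.4], "twist": [0, 0, 11.9], "jaw": 0},
    {"slide": [0, -0.8, 1.5], "twist": [0, 0, 13.6], "jaw": 0},
    {"slide": [0, -0.9, 1.6], "twist": [0, 0, 15.3], "jaw": 0},
    {"slide": [0, -1.0, 1.65], "twist": [0, 0, 17.0], "jaw": 0}
  ]
}}

```text
time: 5.3
tcp_pos: [0.5088, -0.1182, 0.1497]
eef_rot: [0.779, 0.627, -0.0, -0.0]
ft_force: [0.2, -0.1, -0.5]
opening: 0.497
grip_force: 0.0
```

Run:
```python
from h import *
go([0.509,-0.1195,0.15],-35)
go([0.509,-0.1195,0.057],-35)
```

```text
pos [ 0.5088 -0.1182  0.1497] yaw -12.3 F [ 0.2 -0.1 -0.5] t 5.3 slide [-0.021  0.008 -0.005] twist [-4.000e-03  1.000e-03  3.779e+00]
pos [ 0.5088 -0.1182  0.1497] yaw -12.3 F [ 0.2 -0.1 -0.5] t 5.3 slide [-0.021  0.009  1.545] twist [-4.000e-03  1.000e-03  3.779e+00]
```

Call:
{"api": "arm_command", "payload": {
  "grip_force": 50,
  "rows": [
    {"slide": [0, 0, 0], "twist": [0, 0, 1.7], "jaw": 0},
    {"slide": [-0.02, 0, 0.1], "twist": [0, 0, 3.2], "jaw": 0},
    {"slide": [-0.02, 0.01, 0.4], "twist": [0, 0, 3.78], "jaw": 0},
    {"slide": [-0.02, 0.01, 0.8], "twist": [0, 0, 3.78], "jaw": 0},
    {"slide": [-0.02, 0.01, 1.2], "twist": [0, 0, 3.78], "jaw": 0},
    {"slide": [-0.02, 0.01, 1.4], "twist": [0, 0, 3.78], "jaw": 0},
    {"slide": [-0.02, 0.01, 1.5], "twist": [0, 0, 3.78], "jaw": 0},
    {"slide": [-0.02, 0.01, 1.53], "twist": [0, 0, 3.78], "jaw": 0},
    {"slide": [-0.02, 0.01, 1.53], "twist": [0, 0, 3.78], "jaw": 0},
    {"slide": [-0.02, 0.01, 1.53], "twist": [0, 0, 3.78], "jaw": 0}
  ]
}}

```text
time: 6.55
tcp_pos: [0.5097, -0.1195, 0.0589]
eef_rot: [0.886, 0.464, 0.0, 0.0]
ft_force: [-0.4, -0.1, -1.0]
opening: 0.501
grip_force: 0.0
```

Run:
```python
from h import *
go([0.509,-0.1195,0.057],-35)
a=cap('wrist','w2.png')
for q in ['nut_post','screw_grip','ring_fin']: print(q,spot('wrist',q))
cv2.imwrite('pics/w2b.png',cv2.resize(a,(800,600))[:,:,::-1])
```

```text
pos [ 0.5097 -0.1195  0.0589] yaw -34.7 F [-0.4 -0.1 -1. ] t 6.55 slide [-0.007 -0.01   0.031] twist [ 0.011 -0.002  0.056]
nut_post [(0.87, [0.5152, -0.1223, 0.073]), (0.66, [0.5515, -0.0514, 0.0029])]
screw_grip [(0.67, [0.5531, -0.0532, 0.0846])]
ring_fin []
```

View pics/w2b.png

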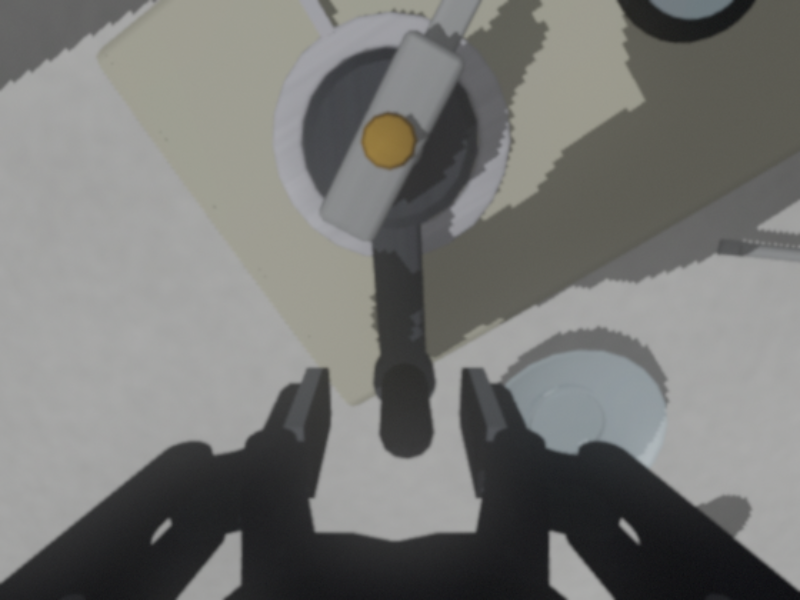

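The post stands between the open fingers, at about (405,430) against a finger centre of about 396. That puts it 2–3 mm towards the loosening side, so I'll shift that way while closing and never push it tighter.

```bash
cat >> h.py <<'E'
C=np.array([.554,-.053])
def arc(phis,z,r=.08,yawoff=90,c=C):
    s=manip.read_state();ro=R.from_quat(s['eef_rot']);M=ro.as_matrix()
    y0=np.degrees(np.arctan2(M[1,1],M[0,1]))
    for p in phis:
        a=np.radians(p);t=np.array([c[0]+r*np.cos(a),c[1]+r*np.sin(a),z])
        print(p,(M.T@(t-s['tcp_pos'])/.06).round(2).tolist(),round((y0-p-yawoff)/6,2))
E
python3 - <<'E'
from h import *
arc([-121,-118,-112,-106,-99,-92,-85,-79,-74],.0585)
E
```

```text
-121 [0.0, 0.07, 0.0] -0.61
-118 [0.01, 0.14, 0.0] -1.11
-112 [0.03, 0.27, 0.0] -2.11
-106 [0.07, 0.41, 0.0] -3.11
-99 [0.13, 0.56, 0.0] -4.28
-92 [0.21, 0.7, 0.0] -5.44
-85 [0.31, 0.83, 0.0] -6.61
-79 [0.4, 0.94, 0.0] -7.61
-74 [0.49, 1.01, 0.0] -8.44
```

Call:
{"api": "arm_command", "payload": {
  "grip_force": 50,
  "rows": [
    {"slide": [0, 0.12, 0], "twist": [0, 0, -0.9], "jaw": -0.2},
    {"slide": [0.01, 0.14, 0], "twist": [0, 0, -1.1], "jaw": -1},
    {"slide": [0.01, 0.14, 0], "twist": [0, 0, -1.1], "jaw": -1},
    {"slide": [0.01, 0.14, 0], "twist": [0, 0, -1.1], "jaw": -1},
    {"slide": [0.03, 0.27, 0], "twist": [0, 0, -2.1], "jaw": -1},
    {"slide": [0.07, 0.41, 0], "twist": [0, 0, -3.1], "jaw": -1},
    {"slide": [0.13, 0.56, 0], "twist": [0, 0, -4.3], "jaw": -1},
    {"slide": [0.21, 0.7, 0], "twist": [0, 0, -5.4], "jaw": -1},
    {"slide": [0.31, 0.83, 0], "twist": [0, 0, -6.6], "jaw": -1},
    {"slide": [0.4, 0.94, 0], "twist": [0, 0, -7.6], "jaw": -1}
  ]
}}

```text
time: 8.0
tcp_pos: [0.5685, -0.1318, 0.0582]
eef_rot: [0.635, 0.772, -0.001, -0.001]
ft_force: [-3.9, -0.5, 4.4]
opening: 0.165
grip_force: 48.8
```

Run:
```python
from h import *
arc([-74],.0585)
s=manip.read_state();print(s['tcp_pos'],s['ft_force'],s['opening'],s['grip_force'])
```

```text
-74 [0.01, 0.13, -0.01] -0.81
[ 0.56846276 -0.13179781  0.05816234] [-3.86375013 -0.49098928  4.39524184] 0.1652770807057446 48.752573132514954
```

Call:
{"api": "arm_command", "payload": {
  "rows": [
    {"slide": [0.01, 0.1, 0], "twist": [0, 0, -0.6], "jaw": -1},
    {"slide": [0.02, 0.17, 0], "twist": [0, 0, -1.1], "jaw": -1},
    {"slide": [0.02, 0.17, 0], "twist": [0, 0, -1.1], "jaw": -1},
    {"slide": [0.02, 0.17, 0], "twist": [0, 0, -1.1], "jaw": 0},
    {"slide": [0.02, 0.17, 0], "twist": [0, 0, -1.1], "jaw": 0},
    {"slide": [0.02, 0.17, 0], "twist": [0, 0, -1.1], "jaw": 0},
    {"slide": [0.02, 0.17, -0.3], "twist": [0, 0, -1.1], "jaw": 0},
    {"slide": [0.02, 0.17, -0.8], "twist": [0, 0, -1.1], "jaw": 0},
    {"slide": [0.02, 0.17, -1.3], "twist": [0, 0, -1.1], "jaw": 0},
    {"slide": [0.02, 0.17, -1.3], "twist": [0, 0, -1.1], "jaw": 0}
  ]
}}

```text
time: 9.25
tcp_pos: [0.5815, -0.1293, 0.14]
eef_rot: [0.591, 0.807, 0.001, 0.003]
ft_force: [0.0, -0.1, -0.1]
opening: 0.498
grip_force: 0.0
```

Run:
```python
from h import *
go([.554,-.053,.13],-58)
a=cap('wrist','w3.png');cap('top')
for q in ['nut_post','screw_grip','stop_screw','ring_fin']: print(q,spot('wrist',q),spot('top',q))
cv2.imwrite('pics/w3b.png',cv2.resize(a,(800,600))[:,:,::-1])
```

```text
pos [ 0.5815 -0.1293  0.14  ] yaw 17.5 F [ 0.  -0.1 -0.1] t 9.25 slide [ 1.351 -0.055  0.161] twist [ 7.0000e-02 -1.0000e-03  1.2589e+01]
nut_post [(0.72, [0.5817, -0.1281, 0.0756])] [(0.76, [0.5791, -0.1304, 0.0745]), (0.67, [0.6999, -0.2104, -0.0029])]
screw_grip [] [(0.71, [0.5537, -0.0531, 0.082])]
stop_screw [(0.79, [0.5517, -0.0542, 0.0031])] [(0.73, [0.5523, -0.0523, 0.0026])]
ring_fin [(0.55, [0.557, 0.0055, 0.0394]), (0.46, [0.5524, -0.2069, -0.0013])] [(0.88, [0.5582, 0.0059, 0.0401])]
```

View pics/w3b.png

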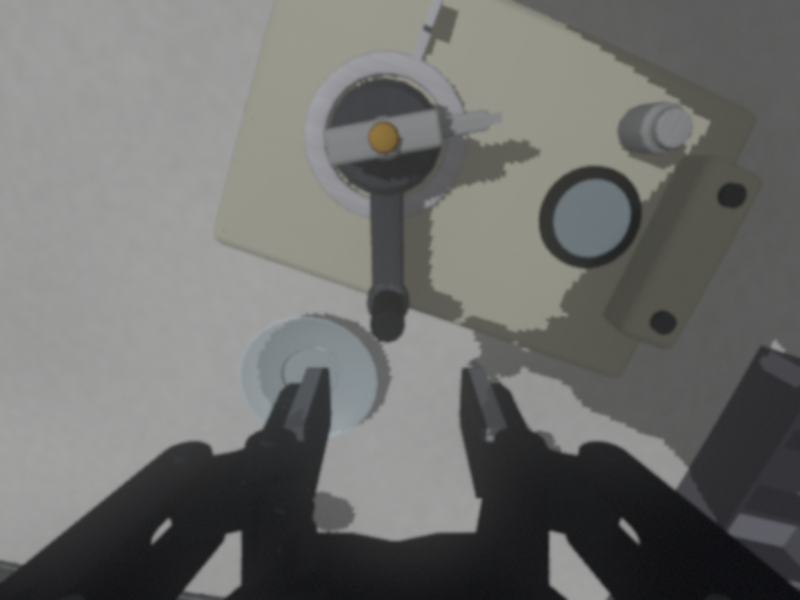

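```bash
cat >> h.py <<'E'
def ang(cam,uv1,z1,uv2,z2,k=1.42857):
    m=vision.camera_model(cam)
    a=ray_z(cam,[np.array(uv1)/k],z1,m)[0];b=ray_z(cam,[np.array(uv2)/k],z2,m)[0]
    print(a.round(4),b.round(4),'ang',np.degrees(np.arctan2(*(b-a)[1::-1])).round(1),'len',np.hypot(*(b-a)[:2]).round(4))
E
python3 - <<'E'
from h import *
ang('wrist',(326,148),.096,(440,126),.096)
ang('wrist',(383,137),.098,(499,118),.081)
ang('wrist',(383,137),.098,(436,8),.039)
ang('wrist',(420,51),.026,(436,5),.039)
E
```

```text
[ 0.5317 -0.0615  0.096 ] [ 0.5688 -0.0418  0.096 ] ang 28.0 len 0.042
[ 0.5505 -0.0517  0.098 ] [ 0.5909 -0.031   0.081 ] ang 27.1 len 0.0454
[ 0.5505 -0.0517  0.098 ] [0.5549 0.0093 0.039 ] ang 85.8 len 0.0611
[ 0.5537 -0.0077  0.026 ] [0.5546 0.0105 0.039 ] ang 87.2 len 0.0182
```

Call:
{"api": "arm_command", "payload": {
  "rows": [
    {"slide": [0.2, 0, 0], "twist": [0, 0, 1.7], "jaw": 0},
    {"slide": [0.4, 0, 0], "twist": [0.02, 0, 3.4], "jaw": 0},
    {"slide": [0.6, -0.01, 0], "twist": [0.03, 0, 5.1], "jaw": 0},
    {"slide": [0.8, -0.02, 0], "twist": [0.04, 0, 6.8], "jaw": 0},
    {"slide": [1.0, -0.03, 0.05], "twist": [0.05, 0, 8.5], "jaw": 0},
    {"slide": [1.2, -0.04, 0.1], "twist": [0.06, 0, 10.2], "jaw": 0},
    {"slide": [1.35, -0.055, 0.15], "twist": [0.07, 0, 11.9], "jaw": 0},
    {"slide": [1.35, -0.055, 0.15], "twist": [0.07, 0, 13.0], "jaw": 0},
    {"slide": [1.35, -0.055, 0.15], "twist": [0.07, 0, 13.0], "jaw": 0},
    {"slide": [1.35, -0.055, 0.15], "twist": [0.07, 0, 13.0], "jaw": 0}
  ]
}}

```text
time: 11.0
tcp_pos: [0.5516, -0.0524, 0.1272]
eef_rot: [0.967, 0.256, -0.003, -0.002]
ft_force: [-0.5, 0.1, -0.1]
opening: 0.501
grip_force: 0.0
```

Run:
```python
from h import *
go([.554,-.053,.0645],-61)
```

```text
pos [ 0.5516 -0.0524  0.1272] yaw -60.3 F [-0.5  0.1 -0.1] t 11.0 slide [0.034 0.034 1.045] twist [-0.05   0.042  0.109]
```

Call:
{"api": "arm_command", "payload": {
  "grip_force": 110,
  "rows": [
    {"slide": [0.03, 0.03, 0.2], "twist": [-0.05, 0.04, 0.1], "jaw": 0},
    {"slide": [0.03, 0.03, 0.5], "twist": [-0.05, 0.04, 0.1], "jaw": 0},
    {"slide": [0.03, 0.03, 0.8], "twist": [-0.05, 0.04, 0.1], "jaw": 0},
    {"slide": [0.03, 0.03, 1.0], "twist": [-0.05, 0.04, 0.1], "jaw": 0},
    {"slide": [0.03, 0.03, 1.04], "twist": [-0.05, 0.04, 0.1], "jaw": 0},
    {"slide": [0.03, 0.03, 1.04], "twist": [-0.05, 0.04, 0.1], "jaw": -1},
    {"slide": [0.03, 0.03, 1.04], "twist": [-0.05, 0.04, 0.1], "jaw": -1},
    {"slide": [0.03, 0.03, 1.04], "twist": [-0.05, 0.04, 0.1], "jaw": -1},
    {"slide": [0.03, 0.03, 1.04], "twist": [-0.05, 0.04, 0.1], "jaw": -1},
    {"slide": [0.03, 0.03, 1.04], "twist": [-0.05, 0.04, 0.1], "jaw": -1}
  ]
}}

```text
time: 12.25
tcp_pos: [0.5544, -0.0534, 0.0657]
eef_rot: [0.968, 0.25, 0.001, 0.001]
ft_force: [-0.7, -2.9, 6.2]
opening: 0.147
grip_force: 124.4
```

Run:
```python
from h import *
go([.554,-.053,.0645],-3)
s=manip.read_state();print(s['grip_force'],s['wrist_torque'],s['joint_positions'][5])
```

```text
pos [ 0.5544 -0.0534  0.0657] yaw -61.1 F [-0.7 -2.9  6.2] t 12.25 slide [-0.002 -0.008  0.02 ] twist [ 1.800e-02 -2.000e-03 -9.681e+00]
124.35387446545064 [-0.38309968  0.25011533 -0.36318807] 0.8468740862933218
```

Gripped well, with only small side forces. Turning 58° counterclockwise.

Call:
{"api": "arm_command", "payload": {
  "rows": [
    {"slide": [0, 0, 0], "twist": [0, 0, -1.1], "jaw": -1},
    {"slide": [0, 0, 0], "twist": [0, 0, -2.2], "jaw": -1},
    {"slide": [0, 0, 0], "twist": [0, 0, -3.3], "jaw": -1},
    {"slide": [0, 0, 0], "twist": [0, 0, -4.4], "jaw": -1},
    {"slide": [0, 0, 0], "twist": [0, 0, -5.5], "jaw": -1},
    {"slide": [0, 0, 0], "twist": [0, 0, -6.6], "jaw": -1},
    {"slide": [0, 0, 0], "twist": [0, 0, -7.7], "jaw": -1},
    {"slide": [0, 0, 0], "twist": [0, 0, -8.8], "jaw": -1},
    {"slide": [0, 0, 0], "twist": [0, 0, -9.7], "jaw": -1},
    {"slide": [0, 0, 0], "twist": [0, 0, -9.7], "jaw": -1}
  ]
}}

```text
time: 13.5
tcp_pos: [0.5535, -0.0528, 0.0657]
eef_rot: [0.724, 0.69, -0.0, 0.0]
ft_force: [-2.6, -1.5, 8.6]
opening: 0.146
grip_force: 124.8
```

Run:
```python
from h import *
go([.554,-.053,.0645],-3)
s=manip.read_state();print(s['grip_force'],s['wrist_torque'],s['joint_positions'][5])
cap('top')
for q in ['nut_post','ring_fin']: print(q,spot('top',q))
```

```text
pos [ 0.5535 -0.0528  0.0657] yaw -2.8 F [-2.6 -1.5  8.6] t 13.5 slide [-0.002  0.009  0.02 ] twist [0.001 0.002 0.036]
124.83097851276398 [-0.08839991  0.45030393  0.12203044] -0.17046964556292066
nut_post []
ring_fin [(0.37, [0.5593, 0.008, 0.0391])]
```

Call:
{"api": "arm_command", "payload": {
  "rows": [
    {"slide": [0, 0, 0], "twist": [0, 0, 0], "jaw": 0},
    {"slide": [0, 0, 0], "twist": [0, 0, 0], "jaw": 0},
    {"slide": [0, 0, 0], "twist": [0, 0, 0], "jaw": 0},
    {"slide": [0, 0, -0.4], "twist": [0, 0, 0], "jaw": 0},
    {"slide": [0, 0, -0.9], "twist": [0, 0, 0], "jaw": 0},
    {"slide": [-0.3, 0.1, -1.5], "twist": [0, 0, 0], "jaw": 0},
    {"slide": [-0.6, 0.2, -2.0], "twist": [0, 0, 0], "jaw": 0},
    {"slide": [-0.8, 0.3, -2.3], "twist": [0, 0, 0], "jaw": 0},
    {"slide": [-0.8, 0.3, -2.3], "twist": [0, 0, 0], "jaw": 0},
    {"slide": [-0.8, 0.3, -2.3], "twist": [0, 0, 0], "jaw": 0}
  ]
}}

```text
time: 14.9
tcp_pos: [0.5681, -0.101, 0.2017]
eef_rot: [0.725, 0.689, -0.001, -0.001]
ft_force: [-0.0, 0.5, 0.1]
opening: 0.504
grip_force: 0.0
```

Run:
```python
from h import *
go([.554,-.053,.0645],-3)
a=cap('wrist','w4.png');cap('top')
for q in ['nut_post','screw_grip','stop_screw','ring_fin']: print(q,spot('wrist',q),spot('top',q))
cv2.imwrite('pics/w4b.png',cv2.resize(a,(800,600))[:,:,::-1])
```

```text
pos [ 0.5681 -0.101   0.2017] yaw -2.9 F [-0.   0.5  0.1] t 14.9 slide [ 0.785 -0.27   2.288] twist [-0.021 -0.006  0.023]
nut_post [(0.97, [0.6039, -0.1207, 0.0765])] [(0.61, [0.5535, -0.0509, 0.002])]
screw_grip [(0.71, [0.5519, -0.0528, 0.0818])] [(0.62, [0.5542, -0.053, 0.0802])]
stop_screw [(0.68, [0.5543, -0.0549, -0.0008]), (0.57, [0.6023, -0.1228, 0.0755])] [(0.67, [0.5544, -0.0519, 0.0008])]
ring_fin [(0.97, [0.5582, 0.0058, 0.0389]), (0.3, [0.5524, -0.0546, 0.0029])] [(0.79, [0.5578, 0.0075, 0.0364])]
```

View pics/w4b.png

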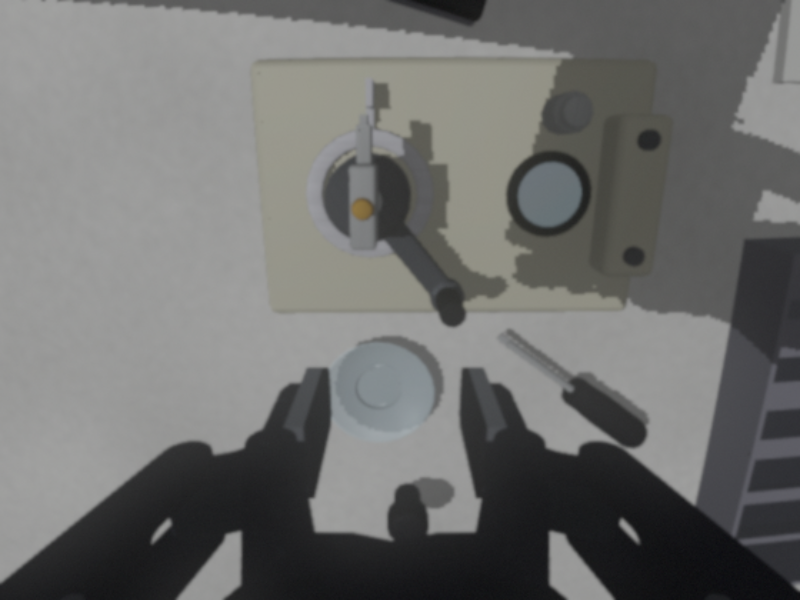

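Run:
```python
from h import *
ang('wrist',(363,248),.096,(363,166),.096)
ang('wrist',(362,209),.098,(364,117),.081)
ang('wrist',(362,209),.098,(370,85),.039)
ang('wrist',(371,127),.026,(370,82),.039)
ang('wrist',(262,187),.022,(643,187),.022)
p=ray_z('wrist',[[453/1.42857,316/1.42857]],.085)[0];print(p,np.degrees(np.arctan2(p[1]+.053,p[0]-.554)))
```

```text
[ 0.5537 -0.074   0.096 ] [ 0.5566 -0.0321  0.096 ] ang 86.1 len 0.042
[ 0.5547 -0.0533  0.098 ] [ 0.5578 -0.0079  0.081 ] ang 86.2 len 0.0455
[ 0.5547 -0.0533  0.098 ] [0.5601 0.0123 0.039 ] ang 85.4 len 0.0659
[ 0.5586 -0.0111  0.026 ] [0.5602 0.014  0.039 ] ang 86.4 len 0.0252
[ 0.4838 -0.0448  0.022 ] [ 0.7382 -0.0565  0.022 ] ang -2.6 len 0.2547
[ 0.6018738  -0.11864733  0.085     ] -53.898323299240246
```

The bar is in line with the fin to about 1°: the bar spans (363,248) to the tip at (364,117), and the fin is at (370,85). The nut crept about 16° counterclockwise to -54°, so it should tighten near -105°. Re-gripping the post.

Run:
```python
from h import *
go([.6018,-.1183,.0575],36)
```

```text
pos [ 0.5691 -0.1015  0.2027] yaw -2.9 F [ 0.7 -0.4  1.2] t 15.4 slide [-0.252  0.559  2.42 ] twist [-4.000e-03 -0.000e+00 -6.475e+00]
```

Call:
{"api": "arm_command", "payload": {
  "grip_force": 50,
  "rows": [
    {"slide": [-0.1, 0.2, 0.2], "twist": [0, 0, -1.7], "jaw": 0},
    {"slide": [-0.2, 0.4, 0.4], "twist": [0, 0, -3.4], "jaw": 0},
    {"slide": [-0.25, 0.56, 0.8], "twist": [0, 0, -5.1], "jaw": 0},
    {"slide": [-0.25, 0.56, 1.2], "twist": [0, 0, -6.47], "jaw": 0},
    {"slide": [-0.25, 0.56, 1.7], "twist": [0, 0, -6.47], "jaw": 0},
    {"slide": [-0.25, 0.56, 2.2], "twist": [0, 0, -6.47], "jaw": 0},
    {"slide": [-0.25, 0.56, 2.41], "twist": [0, 0, -6.47], "jaw": 0},
    {"slide": [-0.25, 0.56, 2.41], "twist": [0, 0, -6.47], "jaw": -1},
    {"slide": [-0.25, 0.56, 2.41], "twist": [0, 0, -6.47], "jaw": -1},
    {"slide": [-0.25, 0.56, 2.41], "twist": [0, 0, -6.47], "jaw": -1}
  ]
}}

```text
time: 16.65
tcp_pos: [0.602, -0.1186, 0.059]
eef_rot: [0.454, 0.891, -0.0, 0.0]
ft_force: [-1.3, -1.3, -1.4]
opening: 0.165
grip_force: 48.7
```

Run:
```python
from h import *
s=manip.read_state();v=s['tcp_pos'][:2]-C;print(np.hypot(*v),np.degrees(np.arctan2(v[1],v[0])))
arc([-58,-61,-64,-67,-70,-73,-76,-79,-82,-84],.0585)
```

```text
0.08125233009135678 -53.78540355341242
-58 [0.02, -0.1, 0.01] 0.66
-61 [0.03, -0.17, 0.01] 1.16
-64 [0.04, -0.24, 0.01] 1.66
-67 [0.05, -0.31, 0.01] 2.16
-70 [0.07, -0.37, 0.01] 2.66
-73 [0.09, -0.44, 0.01] 3.16
-76 [0.12, -0.5, 0.01] 3.66
-79 [0.15, -0.57, 0.01] 4.16
-82 [0.18, -0.63, 0.01] 4.66
-84 [0.2, -0.67, 0.01] 4.99
```

Call:
{"api": "arm_command", "payload": {
  "rows": [
    {"slide": [0.01, -0.08, 0], "twist": [0, 0, 0.6], "jaw": -1},
    {"slide": [0.02, -0.15, 0], "twist": [0, 0, 1.1], "jaw": -1},
    {"slide": [0.03, -0.22, 0], "twist": [0, 0, 1.6], "jaw": -1},
    {"slide": [0.04, -0.29, 0], "twist": [0, 0, 2.1], "jaw": -1},
    {"slide": [0.06, -0.36, 0], "twist": [0, 0, 2.6], "jaw": -1},
    {"slide": [0.08, -0.43, 0], "twist": [0, 0, 3.1], "jaw": -1},
    {"slide": [0.11, -0.5, 0], "twist": [0, 0, 3.7], "jaw": -1},
    {"slide": [0.14, -0.57, 0], "twist": [0, 0, 4.2], "jaw": -1},
    {"slide": [0.17, -0.63, 0], "twist": [0, 0, 4.7], "jaw": -1},
    {"slide": [0.17, -0.63, 0], "twist": [0, 0, 4.7], "jaw": -1}
  ]
}}

```text
time: 17.9
tcp_pos: [0.5667, -0.1333, 0.0592]
eef_rot: [0.657, 0.754, 0.0, 0.002]
ft_force: [0.6, -4.8, -1.3]
opening: 0.168
grip_force: 49.0
```

```bash
cat >> h.py <<'E'
def st():
    s=manip.read_state();v=s['tcp_pos'][:2]-C;a=np.arctan2(v[1],v[0])
    f=s['ft_force'];print('t',s['time'],'r',np.hypot(*v).round(4),'phi',np.degrees(a).round(2),'Ftan(ccw+)',(f[:2]@[-np.sin(a),np.cos(a)]).round(2),'Frad',(f[:2]@[np.cos(a),np.sin(a)]).round(2),'Fz',f[2].round(1),'Tz',s['wrist_torque'][2].round(2),'grip',s['grip_force'])
E
python3 - <<'E'
from h import *
st()
arc([-84,-86,-88,-90,-92,-94,-96],.0585,.081)
E
```

```text
t 17.9 r 0.0813 phi -81.02 Ftan(ccw+) -0.12 Frad 4.87 Fz -1.3 Tz 0.09 grip 48.97069036960602
-84 [0.01, -0.07, 0.01] 0.3
-86 [0.01, -0.12, 0.01] 0.63
-88 [0.01, -0.16, 0.01] 0.97
-90 [0.02, -0.21, 0.01] 1.3
-92 [0.03, -0.26, 0.01] 1.63
-94 [0.03, -0.3, 0.01] 1.97
-96 [0.04, -0.35, 0.01] 2.3
```

Call:
{"api": "arm_command", "payload": {
  "rows": [
    {"slide": [0, -0.03, 0], "twist": [0, 0, 0.2], "jaw": -1},
    {"slide": [0, -0.06, 0], "twist": [0, 0, 0.4], "jaw": -1},
    {"slide": [0, -0.09, 0], "twist": [0, 0, 0.6], "jaw": -1},
    {"slide": [0, -0.12, 0], "twist": [0, 0, 0.8], "jaw": -1},
    {"slide": [0.01, -0.15, 0], "twist": [0, 0, 1.0], "jaw": -1},
    {"slide": [0.01, -0.18, 0], "twist": [0, 0, 1.2], "jaw": -1},
    {"slide": [0.01, -0.21, 0], "twist": [0, 0, 1.4], "jaw": -1},
    {"slide": [0.02, -0.24, 0], "twist": [0, 0, 1.6], "jaw": -1},
    {"slide": [0.02, -0.26, 0], "twist": [0, 0, 1.8], "jaw": -1},
    {"slide": [0.02, -0.26, 0], "twist": [0, 0, 1.8], "jaw": -1}
  ]
}}

```text
time: 19.15
tcp_pos: [0.5513, -0.1344, 0.0591]
eef_rot: [0.726, 0.688, 0.0, 0.002]
ft_force: [2.1, -5.3, -0.5]
opening: 0.169
grip_force: 49.2
```

Run:
```python
from h import *
st()
arc([-93,-94,-95,-96,-97,-98],.0585,.0812)
```

```text
t 19.15 r 0.0814 phi -91.93 Ftan(ccw+) 2.23 Frad 5.22 Fz -0.5 Tz 0.12 grip 49.197519421577454
-93 [0.0, -0.03, 0.01] -0.01
-94 [0.0, -0.05, 0.01] 0.16
-95 [0.0, -0.07, 0.01] 0.33
-96 [0.01, -0.1, 0.01] 0.49
-97 [0.01, -0.12, 0.01] 0.66
-98 [0.01, -0.14, 0.01] 0.83
```

Call:
{"api": "arm_command", "payload": {
  "rows": [
    {"slide": [0, -0.01, 0], "twist": [0, 0, 0], "jaw": -1},
    {"slide": [-0.01, -0.02, 0], "twist": [0, 0, 0.1], "jaw": -1},
    {"slide": [-0.01, -0.03, 0], "twist": [0, 0, 0.15], "jaw": -1},
    {"slide": [-0.01, -0.04, 0], "twist": [0, 0, 0.2], "jaw": -1},
    {"slide": [-0.01, -0.05, 0], "twist": [0, 0, 0.25], "jaw": -1},
    {"slide": [-0.01, -0.06, 0], "twist": [0, 0, 0.3], "jaw": -1},
    {"slide": [-0.01, -0.06, 0], "twist": [0, 0, 0.3], "jaw": -1},
    {"slide": [-0.01, -0.06, 0], "twist": [0, 0, 0.3], "jaw": -1},
    {"slide": [-0.01, -0.06, 0], "twist": [0, 0, 0.3], "jaw": -1},
    {"slide": [-0.01, -0.06, 0], "twist": [0, 0, 0.3], "jaw": -1}
  ]
}}

```text
time: 20.4
tcp_pos: [0.5479, -0.1344, 0.059]
eef_rot: [0.736, 0.676, 0.001, 0.002]
ft_force: [3.8, -4.6, 0.7]
opening: 0.168
grip_force: 49.2
```

Run:
```python
from h import *
st()
```

```text
t 20.4 r 0.0816 phi -94.32 Ftan(ccw+) 4.12 Frad 4.35 Fz 0.7 Tz -0.05 grip 49.20665144920349
```

Call:
{"api": "arm_command", "payload": {
  "rows": [
    {"slide": [0, -0.01, 0], "twist": [0, 0, 0.05], "jaw": -1},
    {"slide": [0, -0.02, 0], "twist": [0, 0, 0.1], "jaw": -1},
    {"slide": [0, -0.03, 0], "twist": [0, 0, 0.2], "jaw": -1},
    {"slide": [0, -0.03, 0], "twist": [0, 0, 0.2], "jaw": -1},
    {"slide": [0, -0.03, 0], "twist": [0, 0, 0.2], "jaw": -1},
    {"slide": [0, -0.03, 0], "twist": [0, 0, 0.2], "jaw": -1},
    {"slide": [0, -0.03, 0], "twist": [0, 0, 0.2], "jaw": -1},
    {"slide": [0, -0.03, 0], "twist": [0, 0, 0.2], "jaw": -1},
    {"slide": [0, -0.03, 0], "twist": [0, 0, 0.2], "jaw": -1},
    {"slide": [0, -0.03, 0], "twist": [0, 0, 0.2], "jaw": -1}
  ]
}}

```text
time: 21.65
tcp_pos: [0.546, -0.1342, 0.059]
eef_rot: [0.744, 0.669, 0.001, 0.002]
ft_force: [3.5, -4.0, 0.8]
opening: 0.168
grip_force: 49.2
```

Run:
```python
from h import *
st()
```

```text
t 21.65 r 0.0816 phi -95.62 Ftan(ccw+) 3.85 Frad 3.62 Fz 0.8 Tz -0.06 grip 49.21648621559143
```

Call:
{"api": "arm_command", "payload": {
  "rows": [
    {"slide": [0, -0.01, 0], "twist": [0, 0, 0.1], "jaw": -1},
    {"slide": [0, -0.02, 0], "twist": [0, 0, 0.2], "jaw": -1},
    {"slide": [0, -0.03, 0], "twist": [0, 0, 0.25], "jaw": -1},
    {"slide": [0, -0.04, 0], "twist": [0, 0, 0.3], "jaw": -1},
    {"slide": [0, -0.04, 0], "twist": [0, 0, 0.3], "jaw": -1},
    {"slide": [0, -0.04, 0], "twist": [0, 0, 0.3], "jaw": -1},
    {"slide": [0, -0.04, 0], "twist": [0, 0, 0.3], "jaw": -1},
    {"slide": [0, -0.04, 0], "twist": [0, 0, 0.3], "jaw": -1},
    {"slide": [0, -0.04, 0], "twist": [0, 0, 0.3], "jaw": -1},
    {"slide": [0, -0.04, 0], "twist": [0, 0, 0.3], "jaw": -1}
  ]
}}

```text
time: 22.9
tcp_pos: [0.5436, -0.134, 0.059]
eef_rot: [0.754, 0.657, 0.001, 0.002]
ft_force: [3.2, -4.9, 0.4]
opening: 0.168
grip_force: 49.2
```

Run:
```python
from h import *
st()
```

```text
t 22.9 r 0.0816 phi -97.32 Ftan(ccw+) 3.78 Frad 4.5 Fz 0.4 Tz -0.04 grip 49.21676516532898
```

Call:
{"api": "arm_command", "payload": {
  "rows": [
    {"slide": [0, -0.01, 0], "twist": [0, 0, 0.1], "jaw": -1},
    {"slide": [0, -0.02, 0], "twist": [0, 0, 0.2], "jaw": -1},
    {"slide": [0, -0.03, 0], "twist": [0, 0, 0.25], "jaw": -1},
    {"slide": [0, -0.04, 0], "twist": [0, 0, 0.3], "jaw": -1},
    {"slide": [0, -0.04, 0], "twist": [0, 0, 0.3], "jaw": -1},
    {"slide": [0, -0.04, 0], "twist": [0, 0, 0.3], "jaw": -1},
    {"slide": [0, -0.04, 0], "twist": [0, 0, 0.3], "jaw": -1},
    {"slide": [0, -0.04, 0], "twist": [0, 0, 0.3], "jaw": -1},
    {"slide": [0, -0.04, 0], "twist": [0, 0, 0.3], "jaw": -1},
    {"slide": [0, -0.04, 0], "twist": [0, 0, 0.3], "jaw": -1}
  ]
}}

```text
time: 24.15
tcp_pos: [0.5412, -0.1336, 0.059]
eef_rot: [0.764, 0.645, 0.001, 0.002]
ft_force: [3.6, -5.6, -0.0]
opening: 0.172
grip_force: 49.2
```

Call:
{"api": "arm_command", "payload": {
  "rows": [
    {"slide": [0, -0.01, 0], "twist": [0, 0, 0.1], "jaw": -1},
    {"slide": [0, -0.02, 0], "twist": [0, 0, 0.15], "jaw": -1},
    {"slide": [0, -0.025, 0], "twist": [0, 0, 0.2], "jaw": -1},
    {"slide": [0, -0.025, 0], "twist": [0, 0, 0.2], "jaw": -1},
    {"slide": [0, -0.025, 0], "twist": [0, 0, 0.2], "jaw": -1},
    {"slide": [0, -0.025, 0], "twist": [0, 0, 0.2], "jaw": -1},
    {"slide": [0, -0.025, 0], "twist": [0, 0, 0.2], "jaw": -1},
    {"slide": [0, -0.025, 0], "twist": [0, 0, 0.2], "jaw": -1},
    {"slide": [0, -0.025, 0], "twist": [0, 0, 0.2], "jaw": -1},
    {"slide": [0, -0.025, 0], "twist": [0, 0, 0.2], "jaw": -1}
  ]
}}

```text
time: 25.4
tcp_pos: [0.5395, -0.1334, 0.059]
eef_rot: [0.771, 0.637, 0.001, 0.001]
ft_force: [2.9, -5.3, 0.9]
opening: 0.168
grip_force: 49.2
```

Run:
```python
from h import *
st()
```

```text
t 25.4 r 0.0817 phi -100.22 Ftan(ccw+) 3.77 Frad 4.72 Fz 0.9 Tz 0.04 grip 49.24453139305115
```

Still only loose friction (about 3.8 N). Continuing in 2 mm steps.

Call:
{"api": "arm_command", "payload": {
  "rows": [
    {"slide": [0, -0.01, 0], "twist": [0, 0, 0.1], "jaw": -1},
    {"slide": [0, -0.02, 0], "twist": [0, 0, 0.2], "jaw": -1},
    {"slide": [0, -0.03, 0], "twist": [0, 0, 0.25], "jaw": -1},
    {"slide": [0, -0.035, 0], "twist": [0, 0, 0.25], "jaw": -1},
    {"slide": [0, -0.035, 0], "twist": [0, 0, 0.25], "jaw": -1},
    {"slide": [0, -0.035, 0], "twist": [0, 0, 0.25], "jaw": -1},
    {"slide": [0, -0.035, 0], "twist": [0, 0, 0.25], "jaw": -1},
    {"slide": [0, -0.035, 0], "twist": [0, 0, 0.25], "jaw": -1},
    {"slide": [0, -0.035, 0], "twist": [0, 0, 0.25], "jaw": -1},
    {"slide": [0, -0.035, 0], "twist": [0, 0, 0.25], "jaw": -1}
  ]
}}

```text
time: 26.65
tcp_pos: [0.5375, -0.133, 0.059]
eef_rot: [0.779, 0.627, 0.001, 0.001]
ft_force: [1.8, -4.7, 1.1]
opening: 0.17
grip_force: 49.2
```

Run:
```python
from h import *
st()
```

```text
t 26.65 r 0.0817 phi -101.64 Ftan(ccw+) 2.71 Frad 4.19 Fz 1.1 Tz 0.01 grip 49.236828088760376
```

Call:
{"api": "arm_command", "payload": {
  "rows": [
    {"slide": [0, -0.01, 0], "twist": [0, 0, 0.1], "jaw": -1},
    {"slide": [0, -0.02, 0], "twist": [0, 0, 0.2], "jaw": -1},
    {"slide": [0, -0.03, 0], "twist": [0, 0, 0.25], "jaw": -1},
    {"slide": [0, -0.035, 0], "twist": [0, 0, 0.25], "jaw": -1},
    {"slide": [0, -0.035, 0], "twist": [0, 0, 0.25], "jaw": -1},
    {"slide": [0, -0.035, 0], "twist": [0, 0, 0.25], "jaw": -1},
    {"slide": [0, -0.035, 0], "twist": [0, 0, 0.25], "jaw": -1},
    {"slide": [0, -0.035, 0], "twist": [0, 0, 0.25], "jaw": -1},
    {"slide": [0, -0.035, 0], "twist": [0, 0, 0.25], "jaw": -1},
    {"slide": [0, -0.035, 0], "twist": [0, 0, 0.25], "jaw": -1}
  ]
}}

```text
time: 27.9
tcp_pos: [0.5354, -0.1326, 0.059]
eef_rot: [0.787, 0.617, 0.001, 0.001]
ft_force: [2.6, -4.6, 2.1]
opening: 0.168
grip_force: 49.2
```

Run:
```python
from h import *
st()
```

```text
t 27.9 r 0.0817 phi -103.16 Ftan(ccw+) 3.55 Frad 3.93 Fz 2.1 Tz -0.01 grip 49.241909980773926
```

Call:
{"api": "arm_command", "payload": {
  "rows": [
    {"slide": [0, -0.01, 0], "twist": [0, 0, 0.1], "jaw": -1},
    {"slide": [0, -0.02, 0], "twist": [0, 0, 0.2], "jaw": -1},
    {"slide": [0, -0.03, 0], "twist": [0, 0, 0.25], "jaw": -1},
    {"slide": [0, -0.035, 0], "twist": [0, 0, 0.25], "jaw": -1},
    {"slide": [0, -0.035, 0], "twist": [0, 0, 0.25], "jaw": -1},
    {"slide": [0, -0.035, 0], "twist": [0, 0, 0.25], "jaw": -1},
    {"slide": [0, -0.035, 0], "twist": [0, 0, 0.25], "jaw": -1},
    {"slide": [0, -0.035, 0], "twist": [0, 0, 0.25], "jaw": -1},
    {"slide": [0, -0.035, 0], "twist": [0, 0, 0.25], "jaw": -1},
    {"slide": [0, -0.035, 0], "twist": [0, 0, 0.25], "jaw": -1}
  ]
}}

```text
time: 29.15
tcp_pos: [0.5334, -0.1321, 0.059]
eef_rot: [0.795, 0.606, 0.001, 0.001]
ft_force: [2.6, -4.5, 0.1]
opening: 0.168
grip_force: 49.2
```

Run:
```python
from h import *
st()
```

```text
t 29.15 r 0.0817 phi -104.62 Ftan(ccw+) 3.67 Frad 3.72 Fz 0.1 Tz -0.01 grip 49.24657881259918
```

Call:
{"api": "arm_command", "payload": {
  "rows": [
    {"slide": [0, -0.01, 0], "twist": [0, 0, 0.1], "jaw": -1},
    {"slide": [0, -0.02, 0], "twist": [0, 0, 0.2], "jaw": -1},
    {"slide": [0, -0.03, 0], "twist": [0, 0, 0.25], "jaw": -1},
    {"slide": [0, -0.03, 0], "twist": [0, 0, 0.25], "jaw": -1},
    {"slide": [0, -0.03, 0], "twist": [0, 0, 0.25], "jaw": -1},
    {"slide": [0, -0.03, 0], "twist": [0, 0, 0.25], "jaw": -1},
    {"slide": [0, -0.03, 0], "twist": [0, 0, 0.25], "jaw": -1},
    {"slide": [0, -0.03, 0], "twist": [0, 0, 0.25], "jaw": -1},
    {"slide": [0, -0.03, 0], "twist": [0, 0, 0.25], "jaw": -1},
    {"slide": [0, -0.03, 0], "twist": [0, 0, 0.25], "jaw": -1}
  ]
}}

```text
time: 30.4
tcp_pos: [0.532, -0.1317, 0.059]
eef_rot: [0.803, 0.596, 0.001, 0.002]
ft_force: [3.1, -4.4, 0.1]
opening: 0.171
grip_force: 49.2
```

Run:
```python
from h import *
st()
```

```text
t 30.4 r 0.0817 phi -105.64 Ftan(ccw+) 4.2 Frad 3.44 Fz 0.1 Tz 0.17 grip 49.1927844285965
```

Call:
{"api": "arm_command", "payload": {
  "rows": [
    {"slide": [0, -0.01, 0], "twist": [0, 0, 0], "jaw": -1},
    {"slide": [0, -0.02, 0], "twist": [0, 0, 0.1], "jaw": -1},
    {"slide": [0, -0.02, 0], "twist": [0, 0, 0.1], "jaw": -1},
    {"slide": [0, -0.02, 0], "twist": [0, 0, 0.1], "jaw": -1},
    {"slide": [0, -0.02, 0], "twist": [0, 0, 0.1], "jaw": -1},
    {"slide": [0, -0.02, 0], "twist": [0, 0, 0.1], "jaw": -1},
    {"slide": [0, -0.02, 0], "twist": [0, 0, 0.1], "jaw": -1},
    {"slide": [0, -0.02, 0], "twist": [0, 0, 0.1], "jaw": -1},
    {"slide": [0, -0.02, 0], "twist": [0, 0, 0.1], "jaw": -1},
    {"slide": [0, -0.02, 0], "twist": [0, 0, 0.1], "jaw": -1}
  ]
}}

```text
time: 31.65
tcp_pos: [0.5314, -0.1315, 0.0591]
eef_rot: [0.806, 0.592, 0.001, 0.002]
ft_force: [4.0, -5.8, -0.5]
opening: 0.169
grip_force: 49.1
```

Run:
```python
from h import *
st()
```

```text
t 31.65 r 0.0817 phi -106.07 Ftan(ccw+) 5.48 Frad 4.48 Fz -0.5 Tz 0.19 grip 49.11757707595825
```

The push is rising (5.5 N), so the nut is starting to bite at -106°, as predicted.

Call:
{"api": "arm_command", "payload": {
  "rows": [
    {"slide": [0, -0.01, 0], "twist": [0, 0, 0], "jaw": -1},
    {"slide": [0, -0.02, 0], "twist": [0, 0, 0], "jaw": -1},
    {"slide": [0, -0.02, 0], "twist": [0, 0, 0], "jaw": -1},
    {"slide": [0, -0.02, 0], "twist": [0, 0, 0], "jaw": -1},
    {"slide": [0, -0.02, 0], "twist": [0, 0, 0], "jaw": -1},
    {"slide": [0, -0.02, 0], "twist": [0, 0, 0], "jaw": -1},
    {"slide": [0, -0.02, 0], "twist": [0, 0, 0], "jaw": -1},
    {"slide": [0, -0.02, 0], "twist": [0, 0, 0], "jaw": -1},
    {"slide": [0, -0.02, 0], "twist": [0, 0, 0], "jaw": -1},
    {"slide": [0, -0.02, 0], "twist": [0, 0, 0], "jaw": -1}
  ]
}}

```text
time: 32.9
tcp_pos: [0.5311, -0.1313, 0.0592]
eef_rot: [0.806, 0.592, 0.002, 0.003]
ft_force: [6.5, -5.4, -2.9]
opening: 0.169
grip_force: 49.0
```

Run:
```python
from h import *
st()
```

```text
t 32.9 r 0.0816 phi -106.31 Ftan(ccw+) 7.73 Frad 3.36 Fz -2.9 Tz 0.14 grip 48.99640917778015
```

Call:
{"api": "arm_command", "payload": {
  "rows": [
    {"slide": [0, -0.01, 0], "twist": [0, 0, 0], "jaw": -1},
    {"slide": [0, -0.02, 0], "twist": [0, 0, 0], "jaw": -1},
    {"slide": [0, -0.02, 0], "twist": [0, 0, 0], "jaw": -1},
    {"slide": [0, -0.02, 0], "twist": [0, 0, 0], "jaw": -1},
    {"slide": [0, -0.02, 0], "twist": [0, 0, 0], "jaw": -1},
    {"slide": [0, -0.02, 0], "twist": [0, 0, 0], "jaw": -1},
    {"slide": [0, -0.02, 0], "twist": [0, 0, 0], "jaw": -1},
    {"slide": [0, -0.02, 0], "twist": [0, 0, 0], "jaw": -1},
    {"slide": [0, -0.02, 0], "twist": [0, 0, 0], "jaw": -1},
    {"slide": [0, -0.02, 0], "twist": [0, 0, 0], "jaw": -1}
  ]
}}

```text
time: 34.15
tcp_pos: [0.5307, -0.1312, 0.0593]
eef_rot: [0.806, 0.592, 0.002, 0.003]
ft_force: [7.6, -4.1, -2.6]
opening: 0.168
grip_force: 48.9
```

Run:
```python
from h import *
st()
```

```text
t 34.15 r 0.0816 phi -106.57 Ftan(ccw+) 8.5 Frad 1.76 Fz -2.6 Tz 0.11 grip 48.89823853969574
```

Call:
{"api": "arm_command", "payload": {
  "rows": [
    {"slide": [0, -0.01, 0], "twist": [0, 0, 0], "jaw": -1},
    {"slide": [0, -0.02, 0], "twist": [0, 0, 0], "jaw": -1},
    {"slide": [0, -0.025, 0], "twist": [0, 0, 0], "jaw": -1},
    {"slide": [0, -0.025, 0], "twist": [0, 0, 0], "jaw": -1},
    {"slide": [0, -0.025, 0], "twist": [0, 0, 0], "jaw": -1},
    {"slide": [0, -0.025, 0], "twist": [0, 0, 0], "jaw": -1},
    {"slide": [0, -0.025, 0], "twist": [0, 0, 0], "jaw": -1},
    {"slide": [0, -0.025, 0], "twist": [0, 0, 0], "jaw": -1},
    {"slide": [0, -0.025, 0], "twist": [0, 0, 0], "jaw": -1},
    {"slide": [0, -0.025, 0], "twist": [0, 0, 0], "jaw": -1}
  ]
}}

```text
time: 35.4
tcp_pos: [0.5303, -0.131, 0.0594]
eef_rot: [0.806, 0.591, 0.003, 0.004]
ft_force: [10.3, -5.9, -5.4]
opening: 0.167
grip_force: 48.8
```

Run:
```python
from h import *
st()
```

```text
t 35.4 r 0.0815 phi -106.92 Ftan(ccw+) 11.54 Frad 2.61 Fz -5.4 Tz -0.0 grip 48.78318786621094
```

Call:
{"api": "arm_command", "payload": {
  "rows": [
    {"slide": [0, -0.01, 0], "twist": [0, 0, 0], "jaw": -0.4},
    {"slide": [0, 0, 0], "twist": [0, 0, 0], "jaw": -0.2},
    {"slide": [0, 0.02, 0], "twist": [0, 0, 0], "jaw": 0},
    {"slide": [0, 0.02, 0], "twist": [0, 0, 0], "jaw": 0},
    {"slide": [0, 0.02, -0.3], "twist": [0, 0, 0], "jaw": 0},
    {"slide": [0, 0.02, -0.8], "twist": [0, 0, 0], "jaw": 0},
    {"slide": [0, 0.02, -1.5], "twist": [0, 0, 0], "jaw": 0},
    {"slide": [0, 0.02, -2.3], "twist": [0, 0, 0], "jaw": 0},
    {"slide": [0, 0.02, -2.4], "twist": [0, 0, 0], "jaw": 0},
    {"slide": [0, 0.02, -2.4], "twist": [0, 0, 0], "jaw": 0}
  ]
}}

```text
time: 36.65
tcp_pos: [0.5261, -0.1294, 0.2021]
eef_rot: [0.806, 0.592, -0.0, -0.0]
ft_force: [0.0, -0.6, -0.9]
opening: 0.502
grip_force: 0.0
```

Run:
```python
from h import *
go([.554,-.053,.2],-3)
a=cap('wrist','w5.png');cap('top')
for q in ['nut_post','ring_fin']: print(q,spot('wrist',q),spot('top',q))
cv2.imwrite('pics/w5b.png',cv2.resize(a,(800,600))[:,:,::-1])
```

```text
pos [ 0.5261 -0.1294  0.2021] yaw -17.4 F [ 0.  -0.6 -0.9] t 36.65 slide [1.354 0.061 0.035] twist [-2.000e-03  1.000e-03 -2.407e+00]
nut_post [(0.92, [0.5313, -0.1341, 0.0715])] [(0.88, [0.5312, -0.1313, 0.075])]
ring_fin [(0.66, [0.5551, 0.0064, 0.0413])] [(0.8, [0.5586, 0.0042, 0.0391]), (0.6, [0.5519, -0.2047, -0.0026])]
```

View pics/w5b.png

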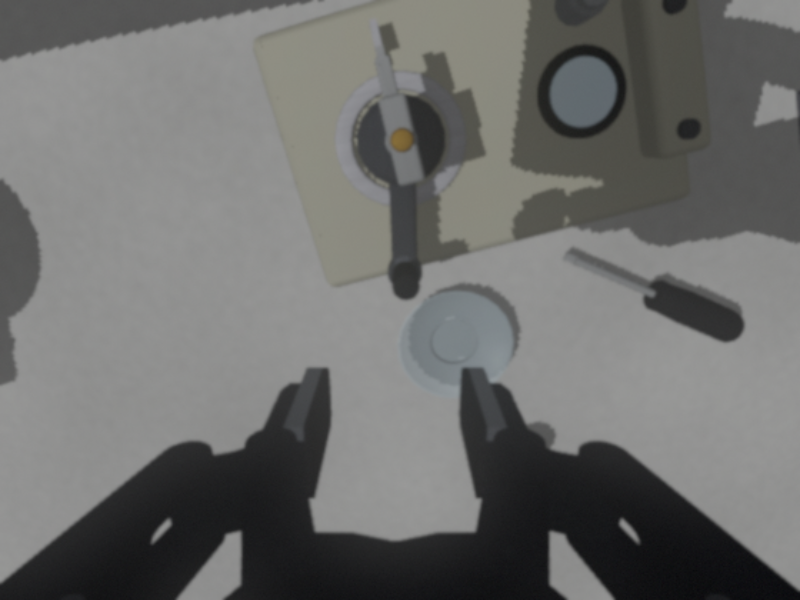

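Run:
```python
from h import *
ang('wrist',(411,184),.096,(391,98),.096)
ang('wrist',(401,140),.098,(381,57),.081)
ang('wrist',(401,140),.098,(376,24),.039)
ang('wrist',(386,70),.026,(376,22),.039)
```

```text
[ 0.5509 -0.0745  0.096 ] [ 0.5536 -0.0325  0.096 ] ang 86.3 len 0.0421
[ 0.5524 -0.0526  0.098 ] [ 0.555 -0.011  0.081] ang 86.5 len 0.0416
[ 0.5524 -0.0526  0.098 ] [0.5586 0.0136 0.039 ] ang 84.7 len 0.0664
[ 0.5568 -0.01    0.026 ] [0.5589 0.0146 0.039 ] ang 85.1 len 0.0247
```

The bar is at about 86.4° and the fin at about 85.5°, well within 0.12 rad. The post stayed at -106° and the robot is clear of everything, so I'm handing in.

```bash
python3 -c "
from h import *
print(order.finish_job())"
```

```text
the job is handed in; nothing more can be done
None
```

The focus stop is re-set and handed in at about 37 s: by the last wrist picture the bar is within about 1° of the fin, the nut was tightened with 11.5 N at its post and stayed put after release, and the robot is clear of everything. I have not seen the verdict, as the hand-in call returned none.

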